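# Fetch the check weight from behind the containers

### The arm

A 6-joint arm with a two-finger parallel gripper is mounted at the origin on the work surface. World frame = base frame: x ahead of the robot, y to its left, z up, the work surface at z = 0. Lengths are in mm, angles in degrees, forces in N, time in s.
With the tool pointing down it reaches from about 300 to 850 mm from the base axis. Payload 4.2 kg.
Tool frame: the origin (TCP) lies midway between the tips of the shut fingers; the grasp point (between the pads) lies 19 mm behind it; z points along the fingers, y is the line along which they close (so a half turn about z gives the same grasp; the last joint's range is limited). The gripper opens to 91 mm and grips with 3 to 60 N. Pads are 32 mm wide; open, the fingers measure 118 mm over their backs; the gripper's body (76 mm by 178 mm) begins 60 mm behind the grasp point.
Start: joints at [65.947, 18.312, 89.639, -0, 72.044, -1.146], TCP at [223.813, 529.67, 213.976] pointing down, gripper open.
Joint ranges: [-177.97, 177.97], [-48.28, 115.42], [12.27, 149.76], [-77.06, 257.06], [2.81, 150.46], [-146.56, 146.56]. Speed limits (degrees/s): [147.25, 147.25, 180, 180, 180, 180].

### API

Orientations are given as [roll, pitch, yaw] about the fixed x, y, z axes, in that order (R = Rz(yaw) Ry(pitch) Rx(roll)).
In Python, from workcell import env gives the robot as it stands.
- The arm moves only by the shell command python3 -m jog 'ROWS' [FORCE]. ROWS is a JSON object of lists of equal length, an entry for each row: "jaw": the finger opening in mm, from 0 to 91.2; "slide": the shift along the tool's x, y, z in units of 30 mm (1.0 is 30 mm), a list of three; "spin": the turn about the tool's z in units of 8 degrees (1.0 is 8 degrees). In form: {"jaw": [jaw, ...], "slide": [[dx, dy, dz], ...], "spin": [spin, ...]}. A call has 1 to 10 rows; each row shifts and turns the commanded pose from where the row before left it, along the tool's axes as they then stand; what a row does not reach is not made up. A row lasts 1/10 s, in which the tool goes at most 50 mm and 8.59 degrees, less where a joint would pass 70% of its speed; a pose out of reach is approached as far as the arm can. A call is refused whole if a number of a shift passes 1 or a number of a turn 1, either way. A call with a gripper value outside its range is refused whole. The fingers move at their own pace and stop on an object; FORCE is the grip in N (left out, the last holds). Time passes only in rows, so rows that do not move let the fingers close. It gives the time, the measured TCP pose, the force, the opening and the grip force at its end, in the units of the state.
- env.state(): the state, without advancing time (a new reading comes with each control period).
- env.grab_frame(name): name is "side" or "top" or "wrist"; returns the picture (400x640x3 uint8, red, green, blue); there is no depth.
- env.camera_model(name): a dict with "fx", "fy", "cx", "cy" (pixels), "camera_from_world" (4x4, takes a point from world to camera coordinates). Camera axes: x right, y up, looking along -z (the intrinsics and any distortion apply to the point x, -y, -z); pixel columns grow to the right and rows downward; lengths in mm; the calibration is good to about 2 mm. A picture is of the moment at which its call begins: read the wrist's pose just before it. camera_model takes no time and is no camera call; for the wrist camera it gives the pose at the moment of the call.
- env.job_done(): hands the job in; it is judged then, once.
The state is a dict: "time_s": time; "qpos": joint angles; "qvel": joint speeds; "effort": joint torques, N m; "ee_pos": TCP position; "ee_rot": TCP orientation; "force": force on the tool from outside, world axes, zero at the start; "torque": the same for the moment, N m; "gripper_width": finger opening in mm; "gripper_force": force on a finger pad.
Only numpy, scipy, OpenCV 4.12 (cv2) and the standard library are available. Lean on these libraries where they do the work, as an engineer would, in place of code of your own. Each camera call takes 0.05 s, during which the arm holds its last target. There are 200 camera calls.

### The job

Get the steel check weight onto the balance: first clear the jar, the tin and the bottle that hem it in on the wooden board, standing all three upright in the grey side tray and leaving the weight where it is, then set the weight gently upright in the middle of the balance pan. With the weight on the pan, put the jar, the tin and the bottle back upright, each on the very pad it came from (they start on different pads each time, so note which). Knock nothing over, and leave the white tub and the blue bin where they are.

Things in the scene. Friction and masses are not known exactly. Their poses are not given: they have to be found in the camera images.
- board: fixed wooden board on the bench, 170 (x) x 200 (y) x 15 mm. Origin: centre of underside. Inlaid flush in its top are 3 black pads, 62 mm across, for the containers at board (x, y) = (-30, 0), (35, 58), (35, -58) mm, and one of 44 mm for the weight at (35, 0). Which container stands on which pad varies; each stands within 3 mm of its pad's centre.
- tray: fixed shallow grey side tray, open on top, 300 (x) x 120 (y) mm outside, rim 14 mm high, walls and floor 4 mm thick. Origin: centre of underside. Holds the three containers in a row, e.g. at tray x = -80, 0, 80 mm, y = 0. It lies left or right of the board, the balance on the other side.
- balance: fixed white bench balance, housing 210 x 175 x 48 mm, display at its front edge (-x), and a flat round steel pan of 128 mm diameter, top 70 mm above the bench, with a thin dark 48 mm ring round its middle. The pan does not sink. Origin: on the bench under the pan's centre; z up.
- jar: round white plastic jar with a wide flat grey lid as wide as the jar: diameter 52 mm (lid 53 mm), 128 mm tall, the lid being the top 30 mm. About 0.28 kg. Origin: centre of its underside; z up.
- tin: square metal tin with a flat steel lid: 50 x 50 mm (lid 52 x 52 mm), 128 mm tall, the lid being the top 28 mm; sides along its x and y axes, roughly parallel to the board's. About 0.32 kg. Origin: centre of its underside; z up.
- bottle: round white plastic bottle with a narrow grey screw cap: body 52 mm diameter up to 75 mm, shoulder narrowing to a 26 mm neck at 95 mm, cap 32 mm diameter from 99 to 131 mm (its top). About 0.24 kg. Origin: centre of its underside; z up.
- weight: polished steel check weight: cylinder 38 mm diameter and 44 mm tall, with a thin neck and a 22 mm knob on top (51 to 61 mm). About 0.5 kg. Origin: centre of its underside; z up. It stands at the back of the board, closely surrounded by the three taller containers, which leave no room for a gripper around it.
- tub: small white lidded plastic tub on the bench beyond the board, 96 mm diameter, 85 mm tall, its wire handle folded down. Not to be disturbed. Origin: centre of its underside.
- bin: blue open parts bin on the bench beyond the board, 100 x 140 x 60 mm. Not to be disturbed. Origin: centre of its underside.

How it is judged:
By the outcome, as a careful person would: the job done as asked, in the order asked, and still so for the second after the job is handed in, with the robot touching nothing.
It also fails if it takes over 138 s, if anything falls off the work surface, if the arm or the gripper's body presses on something with over 40 N, if the wrist force passes 120 N, or if a joint passes its speed limit or range.

## Working session

There is one attempt and no reset: what is moved stays moved. The work goes in short steps, Python scripts to look and compute and a shell command to move; the robot and the scene stay as the last step left them, time stands still between calls to the robot, and variables do not carry over. Pictures are saved under pics/ and viewed, at most 14 in all, crops included, and the job is handed in when it is done.

```bash
ls; mkdir -p pics
python3 - <<'E'
from workcell import env
import cv2
s=env.state();print(s)
for n in("side","top"):
    cv2.imwrite(f"pics/{n}0.png",env.grab_frame(n)[:,:,::-1]);print(n,env.camera_model(n))
print(env.camera_model("wrist"))
E
```

```text
pics
{'time_s': 0.0, 'qpos': array([ 6.59453788e+01,  1.83511386e+01,  8.97060559e+01,  2.54398859e-04,
        7.20449564e+01, -1.14551161e+00]), 'qvel': array([ 0.00812317, -0.04250496, -0.07535398,  0.03077038, -0.01681258,
       -0.02848828]), 'effort': array([-1.46170602e-03, -4.12460017e+01, -2.31969541e+01,  7.25578750e-02,
        4.60018404e-02, -1.57407258e-04]), 'ee_pos': array([223.61658746, 529.1821416 , 213.12770468]), 'ee_rot': array([-1.79897874e+02, -2.28398243e-03,  1.57090810e+02]), 'force': array([ 0.51643245,  0.05835944, -0.10824281]), 'torque': array([-0.04095169,  0.03058368,  0.01074155]), 'gripper_force': 0.0, 'gripper_width': 91.29473517648832}
side {'fx': 365.5670974569153, 'fy': 365.5670974569153, 'cx': 320.8829774866017, 'cy': 207.89072415746136, 'camera_from_world': array([[ 4.36395188e-01,  8.99684520e-01,  1.12696189e-02,
        -2.58422326e+02],
       [-6.75684052e-01,  3.19420616e-01,  6.64395614e-01,
         3.89597273e+02],
       [ 5.94146701e-01, -2.97553751e-01,  7.47296102e-01,
        -1.30359528e+03],
       [ 0.00000000e+00,  0.00000000
[... 287 characters left out ...]
,  2.04358145e-02,  1.63756368e-01,
        -6.26568041e+02],
       [-1.64223360e-01,  2.37567760e-02,  9.86137061e-01,
        -9.78807891e+02],
       [ 0.00000000e+00,  0.00000000e+00,  0.00000000e+00,
         1.00000000e+00]])}
{'fx': 323.00354837195977, 'fy': 323.00354837195977, 'cx': 316.91345720119455, 'cy': 194.6176459979739, 'camera_from_world': array([[ 3.89515948e-01,  9.21019456e-01, -6.97984681e-04,
        -5.73732200e+02],
       [-8.89717179e-01,  3.76081531e-01, -2.58777943e-01,
         2.86138508e+01],
       [-2.38077021e-01,  1.01419145e-01,  9.65936587e-01,
        -3.89997890e+02],
       [ 0.00000000e+00,  0.00000000e+00,  0.00000000e+00,
         1.00000000e+00]])}
```

View pics/top0.png

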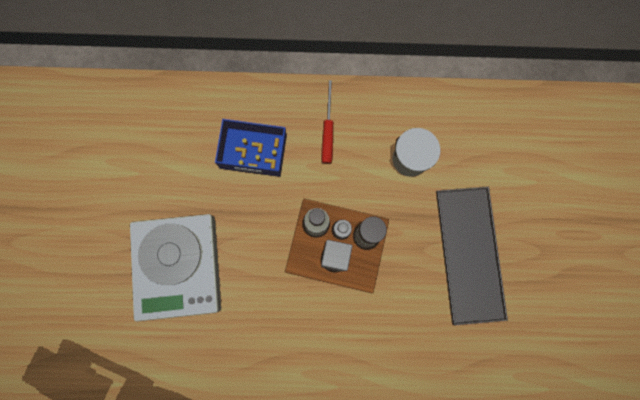

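View pics/side0.png

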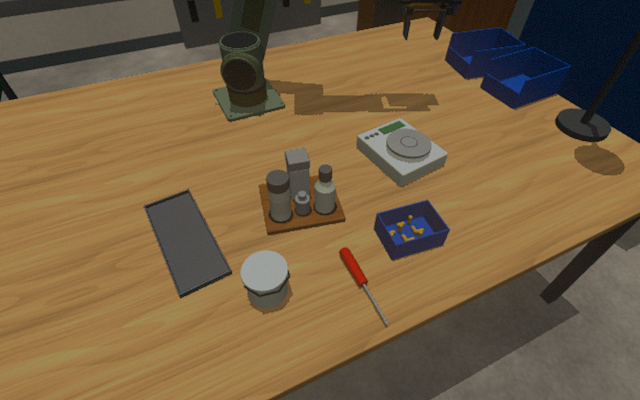

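Top view: the bottle is back-left at (316,216), the jar back-right at (371,232), and the tin front at (337,256). The weight is at (342,229), the tray is on the right and the balance on the left. Next I'll measure from contours.

```bash
cat > h.py <<'E'
import numpy as np, cv2
from workcell import env
def ray(cm,u,v):
    T=np.array(cm["camera_from_world"]);R=T[:3,:3];c=-R.T@T[:3,3]
    d=R.T@np.array([(u-cm["cx"])/cm["fx"],-(v-cm["cy"])/cm["fy"],-1.]);return c,d
def onz(cm,u,v,z):
    c,d=ray(cm,u,v);return c+d*(z-c[2])/d[2]
def proj(cm,p):
    T=np.array(cm["camera_from_world"]);q=T[:3,:3]@np.array(p,float)+T[:3,3]
    return np.array([cm["cx"]+cm["fx"]*q[0]/-q[2],cm["cy"]+cm["fy"]*-q[1]/-q[2]])
def plan(target,yaw=None):
    "slide units (30mm) in tool axes to reach TCP target, spin units"
    s=env.state();r=np.radians(s["ee_rot"])
    from scipy.spatial.transform import Rotation as Ro
    R=Ro.from_euler("xyz",r).as_matrix();d=R.T@(np.array(target)-s["ee_pos"])
    print("t",round(s["time_s"],2),"units",np.round(d/30,2),"yaw",s["ee_rot"].round(2))
E
python3 - <<'E'
from h import *
im=cv2.imread("pics/top0.png");hsv=cv2.cvtColor(im,cv2.COLOR_BGR2HSV);cm=env.camera_model("top")
c=cv2.resize(im[190:330,120:520],None,fx=2,fy=2,interpolation=cv2.INTER_CUBIC);cv2.imwrite("pics/crop.png",c)
for p in[(300,280),(360,285),(200,300),(470,260),(300,320),(420,150)]:print(p,hsv[p[1],p[0]])
m=((hsv[...,0]<16)&(hsv[...,1]>110)&(hsv[...,2]<125)).astype(np.uint8)
m[:190]=0;m[310:]=0;m[:,:275]=0;m[:,400:]=0
m=cv2.morphologyEx(m,cv2.MORPH_OPEN,np.ones((3,3)))
k=max(cv2.findContours(m,0,2)[0],key=cv2.contourArea);r=cv2.minAreaRect(cv2.convexHull(k));print("board",r,[onz(cm,*p,15).round(1) for p in cv2.boxPoints(r)])
m=((hsv[...,1]<60)&(hsv[...,2]<120)).astype(np.uint8);m[:180]=0;m[335:]=0;m[:,:430]=0;m[:,515:]=0
k=max(cv2.findContours(m,0,2)[0],key=cv2.contourArea);r=cv2.minAreaRect(k);print("tray",r,[onz(cm,*p,10).round(1) for p in cv2.boxPoints(r)])
E
```

```text
(300, 280) [ 16 133 155]
(360, 285) [ 14 167 125]
(200, 300) [130   8 101]
(470, 260) [174  13  96]
(300, 320) [ 17 130 157]
(420, 150) [115   9 172]
board ((306.0477600097656, 249.6263885498047), (32.0050048828125, 11.842601776123047), 12.994616508483887) [array([524.3,  70.3,  15. ]), array([549.8,  65.2,  15. ]), array([535.2,  -4. ,  15. ]), array([509.7,   1.4,  15. ])]
tray ((471.4860534667969, 255.1868896484375), (136.6171112060547, 54.34053039550781), 82.9620590209961) [array([ 669.3, -259.9,   10. ]), array([ 687.5, -384.6,   10. ]), array([ 385.2, -409.1,   10. ]), array([ 369.3, -289.9,   10. ])]
```

View pics/crop.png

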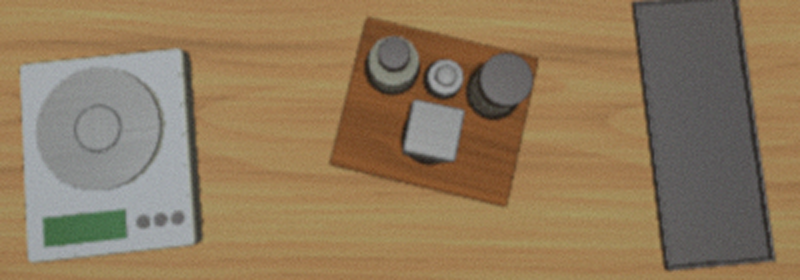

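The crop gives the board corners, tin lid corners, pan ring, jar lid, bottle cap and knob. I'll convert these to world positions.

Run:
```python
from h import *
cm=env.camera_model("top")
f=lambda u,v,z:onz(cm,120+u/2,190+v/2,z)[:2].round(1)
b=np.array([f(*p,15) for p in[(366,18),(537,57),(507,206),(331,163)]]);print("board",b.tolist(),b.mean(0))
a=np.degrees(np.arctan2(*(b[0]-b[3]+b[1]-b[2])[::-1]));print("yaw",a)
R=np.array([[np.cos(np.radians(a)),-np.sin(np.radians(a))],[np.sin(np.radians(a)),np.cos(np.radians(a))]])
for n,p in dict(front=(-30,0),backL=(35,58),backR=(35,-58),w=(35,0)).items():print(n,(b.mean(0)+R@p).round(1))
print("pan",f(98,128.5,70),f(99,129,70),"bottle",f(394,53,131),"jar",f(506.5,81,143),"knob",f(446,75.5,76),"bottle@146",f(394,53,146))
t=np.array([f(*p,143) for p in[(412,100),(463,107),(456,161),(404,154)]]);print("tin",t.mean(0),t.tolist())
t=np.array([f(*p,14) for p in[(633,3),(737,-2),(773,259),(668,268)]]);print("tray",t.mean(0),t.tolist())
```

```text
board [[642.9, 42.6], [602.6, -149.7], [438.0, -116.0], [481.2, 77.0]] [541.175 -36.525]
yaw -11.78862224744002
front [511.8 -30.4]
backL [587.3  13.1]
backR [ 563.6 -100.5]
w [575.4 -43.7]
pan [511.2 315.9] [510.7 314.8] bottle [587.8  11.4] jar [560.7 -99.1] knob [572.7 -44. ] bottle@146 [585.7  11.5]
tin [511.25  -28.425] [[540.3, -6.9], [534.4, -56.6], [482.2, -50.2], [488.1, 0.0]]
tray [ 525.525 -334.175] [[666.7, -259.6], [675.1, -379.0], [385.7, -406.8], [374.6, -291.3]]
```

Pads and objects agree: tin on the front pad, bottle back-left, jar back-right. I'll keep one tool yaw of about 173°, aligned with the tin, for the whole job. First I'll align it.

```bash
python3 -m jog '{"jaw":[91,91],"slide":[[0,0,0],[0,0,0]],"spin":[-1,-1]}' 10
python3 - <<'E'
from h import *
cm=env.camera_model("wrist");T=cm["camera_from_world"];s=env.state()
c=-T[:3,:3].T@T[:3,3];print("cam-tcp",(c-s["ee_pos"]).round(1),"look",(-T[2,:3]).round(3))
plan([511,315,260]);plan([511,-29,260])
E
```

```text
time_s: 0.3
ee_pos: [223.7, 529.4, 213.4]
ee_rot: [-179.9, -0.0, 173.4]
force: [0.2, -0.4, -0.3]
gripper_width: 91.0
gripper_force: 0.0
cam-tcp [-72.8   7.9 170.5] look [ 0.257 -0.03  -0.966]
t 0.3 units [-10.33  -6.    -1.55] yaw [-1.7994e+02 -2.0000e-02  1.7342e+02]
t 0.3 units [-11.65 -17.39  -1.54] yaw [-1.7994e+02 -2.0000e-02  1.7342e+02]
```

```bash
python3 -m jog '{"jaw":[91,91,91,91,91,91,91,91,91,91],"slide":[[-1,-0.6,-0.2],[-1,-0.6,-0.2],[-1,-0.6,-0.2],[-1,-0.6,-0.2],[-1,-0.6,-0.2],[-1,-0.6,-0.2],[-1,-0.6,-0.2],[-1,-0.6,-0.15],[-1,-0.6,0],[-1,-0.6,0]],"spin":[0,0,0,0,0,0,0,0,0,0]}' >/dev/null; python3 -m jog '{"jaw":[91,91,91],"slide":[[-0.3,0,0],[0,0,0],[0,0,0]],"spin":[0,0,0]}'
python3 - <<'E'
from h import *
cm=env.camera_model("wrist");cv2.imwrite("pics/w_pan.png",env.grab_frame("wrist")[:,:,::-1])
import json;json.dump({k:np.array(v).tolist() for k,v in cm.items()},open("pan_cm.json","w"))
print(proj(cm,[511,315,70]));plan([511,-29,260])
E
```

```text
time_s: 1.6
ee_pos: [508.1, 314.4, 260.1]
ee_rot: [-180.0, -0.1, 173.1]
force: [1.0, 0.1, -0.5]
gripper_width: 91.1
gripper_force: 0.0
[318.14934551 177.43249334]
t 1.65 units [-1.470e+00 -1.136e+01  1.000e-02] yaw [ 1.8000e+02 -6.0000e-02  1.7316e+02]
```

View pics/w_pan.png

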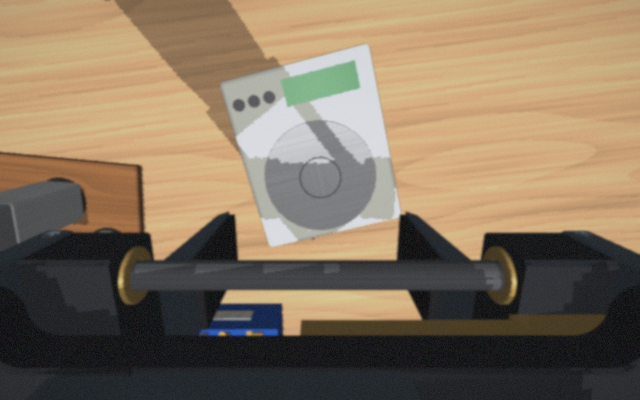

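```bash
python3 -m jog '{"jaw":[91,91,91,91,91,91,91,91,91,91],"slide":[[-0.12,-1,0],[-0.12,-1,0],[-0.12,-1,0],[-0.12,-1,0],[-0.12,-1,0],[-0.12,-1,0],[-0.12,-1,0],[-0.12,-1,0],[-0.12,-1,0],[-0.12,-1,0]],"spin":[0,0,0,0,0,0,0,0,0,0]}' >/dev/null; python3 -m jog '{"jaw":[91,91,91,91],"slide":[[0,-1,0],[0,-0.4,0],[0,0,0],[0,0,0]],"spin":[0,0,0,0]}'
python3 - <<'E'
from h import *
cm=env.camera_model("wrist");cv2.imwrite("pics/w_board.png",env.grab_frame("wrist")[:,:,::-1])
import json;json.dump({k:np.array(v).tolist() for k,v in cm.items()},open("board_cm.json","w"))
for p in [(511,-28,143),(588,11.5,146),(561,-99,143),(573,-44,76)]:print(proj(cm,p))
E
```

```text
time_s: 3.05
ee_pos: [503.5, -28.8, 260.5]
ee_rot: [179.9, 0.0, 173.1]
force: [0.7, -0.9, -1.2]
gripper_width: 91.0
gripper_force: 0.0
[319.08021001 198.18537652]
[368.66890751 269.82452082]
[252.64833578 255.80632678]
[311.33191464 234.74940455]
```

View pics/w_board.png

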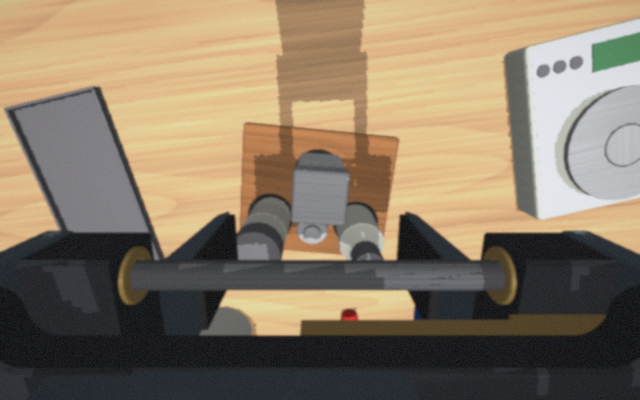

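The wrist views agree with the estimates: pan ring at (320,177.5), tin lid corners about (296,167), (348,170), (345,224) and (292,220). The lid looks square to the gripper.

Run:
```python
from h import *;import json
c=json.load(open("pan_cm.json"))
im=cv2.imread("pics/w_pan.png");g=cv2.cvtColor(im,cv2.COLOR_BGR2GRAY)
print("pan",onz(c,320.3,177.5,70).round(1))
c=json.load(open("board_cm.json"));t=np.array([onz(c,*p,143) for p in[(296,167),(348,170),(345,224),(292,220)]]);print("tin",t.mean(0).round(1),t.round(0).tolist())
print("knob",onz(c,313,229,76),"pan2",onz(c,629,145,70))
plan([510,-28,115])
```

```text
pan [511.4 317.4  70. ]
tin [508.9 -26.7 143. ] [[479.0, -45.0, 143.0], [488.0, 1.0, 143.0], [539.0, -7.0, 143.0], [529.0, -56.0, 143.0]]
knob [566.07733964 -41.16342573  76.        ] pan2 [511.85656943 320.03320076  70.        ]
t 3.1 units [-0.21  0.04  4.85] yaw [1.7995e+02 1.0000e-02 1.7317e+02]
```

```bash
python3 -m jog '{"jaw":[85,80,80,80,80,80,80],"slide":[[-0.1,0,0],[-0.1,0.05,1],[0,0,1],[0,0,1],[0,0,1],[0,0,0.9],[0,0,0]],"spin":[0.3,0,0,0,0,0,0]}'; python3 -m jog '{"jaw":[60,46,46,46,46,46,46],"slide":[[0,0,0],[0,0,0],[0,0,0],[0,0,0],[0,0,0],[0,0,0],[0,0,0]],"spin":[0,0,0,0,0,0,0]}' 25
python3 - <<'E'
from h import *
plan([525.5,-334,115])
E
```

```text
time_s: 3.8
ee_pos: [507.1, -27.8, 110.2]
ee_rot: [-180.0, -0.5, 170.8]
force: [-0.0, 0.4, 0.3]
gripper_width: 80.2
gripper_force: 0.0
time_s: 4.5
ee_pos: [510.7, -29.1, 114.7]
ee_rot: [179.9, 0.2, 170.7]
force: [0.1, 2.2, 6.7]
gripper_width: 52.2
gripper_force: 24.7
t 4.5 units [-2.13 -9.95 -0.02] yaw [1.7993e+02 1.6000e-01 1.7068e+02]
```

```bash
python3 -m jog '{"jaw":[46,46,46,46,46,46,46,46,46,46],"slide":[[0,0,-0.4],[0,0,-1],[0,0,-1],[0,0,-1],[0,0,-1],[0,-0.3,-0.6],[0,-0.8,0],[0,-1,0],[0,-1,0],[0,-1,0]],"spin":[0,0,0,0,0,0,0,0,0,0]}'; python3 -m jog '{"jaw":[46,46,46,46,46,46,46,46,46,46],"slide":[[0,-1,0],[0.1,-1,0],[0.1,-1,0],[0.1,-1,0],[0.1,-1,0],[0,-0.9,0],[0,-0.6,0.2],[0,0,0.8],[0,0,0.8],[0,0,0.8]],"spin":[0,0,0,0,0,0,0,0,0,0]}'; python3 -m jog '{"jaw":[46,46,46,46,46],"slide":[[0,0,0.8],[0,0,0.5],[0,0,0.2],[0,0,0],[0,0,0]],"spin":[0,0,0,0,0]}'
python3 - <<'E'
from h import *
plan([445.9,-342,104])
E
```

```text
time_s: 5.5
ee_pos: [488.5, -151.8, 263.0]
ee_rot: [-180.0, -0.1, 170.7]
force: [0.6, 0.3, -4.4]
gripper_width: 52.1
gripper_force: 24.7
time_s: 6.5
ee_pos: [445.7, -340.8, 183.8]
ee_rot: [179.9, -0.1, 170.7]
force: [0.6, 0.6, -5.1]
gripper_width: 51.6
gripper_force: 25.0
time_s: 7.0
ee_pos: [446.8, -341.5, 141.0]
ee_rot: [-180.0, 0.1, 170.7]
force: [0.1, -0.5, -4.9]
gripper_width: 52.2
gripper_force: 25.0
t 7.0 units [ 0.03 -0.02  1.23] yaw [-1.7998e+02  5.0000e-02  1.7070e+02]
```

```bash
python3 -m jog '{"jaw":[46,46,46,46,46,46,46],"slide":[[0,0,0.4],[0,0,0.3],[0,0,0.2],[0,0,0.1],[0,0,0.1],[0,0,0.05],[0,0,0]],"spin":[0,0,0,0,0,0,0]}';python3 -m jog '{"jaw":[46,46,46],"slide":[[0,0,0.05],[0,0,0.03],[0,0,0]],"spin":[0,0,0]}'
```

```text
time_s: 7.7
ee_pos: [446.5, -341.3, 105.8]
ee_rot: [180.0, -0.0, 170.7]
force: [-0.2, -0.2, -4.3]
gripper_width: 51.9
gripper_force: 25.0
time_s: 8.0
ee_pos: [446.6, -341.4, 103.9]
ee_rot: [-180.0, 0.0, 170.7]
force: [-0.7, 0.4, -2.6]
gripper_width: 51.7
gripper_force: 25.0
```

```bash
python3 -m jog '{"jaw":[46,55,65,75,80,80,80,80,80,80],"slide":[[0,0,0.02],[0,0,0],[0,0,0],[0,0,0],[0,0,0],[0,0,-0.4],[0,0,-1],[0,0,-1],[0,0.2,-0.6],[0,0.6,0]],"spin":[0,0,0,0,0,0,0,0,0,0]}';python3 -m jog '{"jaw":[80,80,80,80,80,80,80,80,80,80],"slide":[[-0.3,1,0],[-0.3,1,0],[-0.3,1,0],[-0.3,1,0],[-0.3,1,0],[-0.3,1,0],[-0.3,1,0],[-0.3,0.6,0],[-0.1,0.2,0],[0,0,0]],"spin":[0,0,0,0,0,0,0,0,0,0]}'
python3 - <<'E'
from h import *
plan([562,-99.5,113])
cm=env.camera_model("wrist");cv2.imwrite("pics/w2.png",env.grab_frame("wrist")[:,:,::-1]);cv2.imwrite("pics/t2.png",env.grab_frame("top")[:,:,::-1])
print(proj(cm,(562,-99.5,143)),proj(cm,(573,-44,76)),proj(cm,(588,11.5,146)))
E
```

```text
time_s: 9.0
ee_pos: [452.0, -319.2, 196.5]
ee_rot: [-179.8, 0.4, 170.6]
force: [0.4, 0.4, 0.7]
gripper_width: 80.0
gripper_force: 0.0
time_s: 10.0
ee_pos: [561.8, -97.7, 192.2]
ee_rot: [180.0, -0.1, 170.8]
force: [0.7, -0.2, -1.1]
gripper_width: 79.8
gripper_force: 0.0
t 10.0 units [-0.02 -0.06  2.64] yaw [ 1.800e+02 -9.000e-02  1.708e+02]
[315.18834535 214.77887142] [377.0917796 193.6153274] [474.54730035 226.57100971]
```

View pics/w2.png

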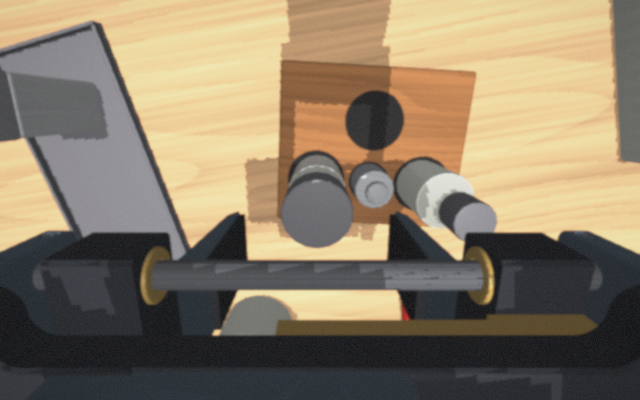

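View pics/t2.png

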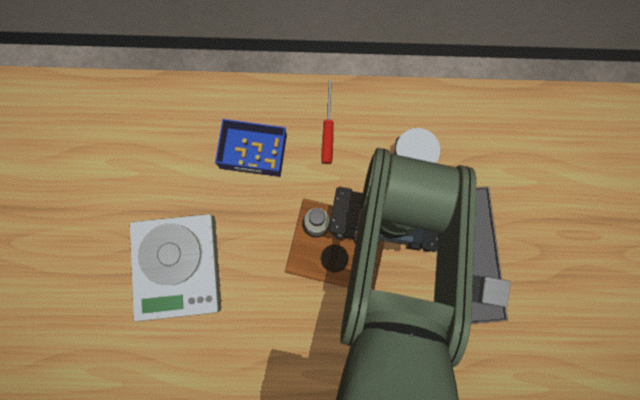

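```bash
python3 -m jog '{"jaw":[80,80,80,80,80,80],"slide":[[0.03,-0.03,0.6],[0,0,0.8],[0,0,0.7],[0,0,0.4],[0,0,0.14],[0,0,0]],"spin":[0,0,0,0,0,0]}'; python3 -m jog '{"jaw":[65,46,46,46,46,46,46,46],"slide":[[0,0,0],[0,0,0],[0,0,0],[0,0,0],[0,0,0],[0,0,0],[0,0,0],[0,0,0]],"spin":[0,0,0,0,0,0,0,0]}' 20
python3 - <<'E'
from h import *
plan([525.5,-334,104])
E
```

```text
time_s: 10.7
ee_pos: [561.0, -100.0, 113.7]
ee_rot: [180.0, -0.0, 170.6]
force: [-0.0, 0.6, 0.4]
gripper_width: 79.9
gripper_force: 0.0
time_s: 11.5
ee_pos: [561.6, -99.4, 114.3]
ee_rot: [180.0, 0.1, 170.7]
force: [0.2, 2.1, 5.2]
gripper_width: 52.3
gripper_force: 20.0
t 11.5 units [-0.08 -7.91  0.34] yaw [1.7998e+02 7.0000e-02 1.7070e+02]
```

```bash
python3 -m jog '{"jaw":[46,46,46,46,46,46,46,46,46,46],"slide":[[0,0,-0.3],[0,0,-0.7],[0,0,-0.5],[0,-0.5,0],[0,-1,0],[0,-1,0],[0,-1,0],[-0.04,-1,0],[-0.04,-1,0],[0,-1,0]],"spin":[0,0,0,0,0,0,0,0,0,0]}'; python3 -m jog '{"jaw":[46,46,46,46,46,46,46,46],"slide":[[0,-0.9,0],[0,-0.5,0],[0,0,0.3],[0,0,0.6],[0,0,0.4],[0,0,0.2],[0,0,0.1],[0,0,0]],"spin":[0,0,0,0,0,0,0,0]}'; python3 -m jog '{"jaw":[46,46,46,46,46],"slide":[[0,0,0.13],[0,0,0.05],[0,0,0.03],[0,0,0],[0,0,0]],"spin":[0,0,0,0,0]}'
```

```text
time_s: 12.5
ee_pos: [530.3, -294.3, 157.2]
ee_rot: [180.0, -0.2, 170.7]
force: [-0.6, -0.6, -1.6]
gripper_width: 52.2
gripper_force: 20.0
time_s: 13.3
ee_pos: [525.3, -333.3, 110.5]
ee_rot: [180.0, -0.0, 170.7]
force: [-0.4, 0.1, -2.3]
gripper_width: 52.7
gripper_force: 20.0
time_s: 13.8
ee_pos: [525.2, -333.9, 104.6]
ee_rot: [-180.0, 0.0, 170.7]
force: [-0.7, 0.2, -2.4]
gripper_width: 52.4
gripper_force: 20.0
```

```bash
python3 -m jog '{"jaw":[46,46,55,65,75,80,80,80,80,80],"slide":[[0,0,0.04],[0,0,0],[0,0,0],[0,0,0],[0,0,0],[0,0,-0.4],[0,0,-1],[0,0,-1],[0,0.3,-0.6],[0,0.8,0]],"spin":[0,0,0,0,0,0,0,0,0,0]}';python3 -m jog '{"jaw":[80,80,80,80,80,80,80,80,80,80],"slide":[[0,1,0],[0,1,0],[0,1,0],[0,1,0],[0,1,0],[0,1,0],[0,1,0],[0,1,0],[-0.1,1,0],[0,0.9,0]],"spin":[0,0,0,0,0,0,0,0,0,0]}';python3 -m jog '{"jaw":[75,70,70,70],"slide":[[0,0.6,0],[0,0.1,0],[0,0,0],[0,0,0]],"spin":[0,0,0,0]}'
python3 - <<'E'
from h import *
cm=env.camera_model("wrist");cv2.imwrite("pics/w3.png",env.grab_frame("wrist")[:,:,::-1]);cv2.imwrite("pics/t3.png",env.grab_frame("top")[:,:,::-1])
plan([586,12,111])
print(proj(cm,(586,12,146)),proj(cm,(573,-44,76)))
E
```

```text
time_s: 14.8
ee_pos: [532.2, -303.5, 197.8]
ee_rot: [-179.8, 0.5, 170.6]
force: [0.8, 0.6, -0.4]
gripper_width: 80.1
gripper_force: 0.0
time_s: 15.8
ee_pos: [582.2, -7.2, 194.5]
ee_rot: [180.0, 0.1, 170.7]
force: [-0.2, 0.5, 0.2]
gripper_width: 79.7
gripper_force: 0.0
time_s: 16.2
ee_pos: [584.9, 11.2, 193.6]
ee_rot: [-180.0, 0.0, 170.7]
force: [0.7, 0.6, 1.0]
gripper_width: 70.1
gripper_force: 0.0
t 16.3 units [-0.03  0.04  2.75] yaw [-1.7999e+02  1.0000e-02  1.7062e+02]
[319.08530219 215.99679548] [256.08461012 187.50313944]
```

View pics/w3.png

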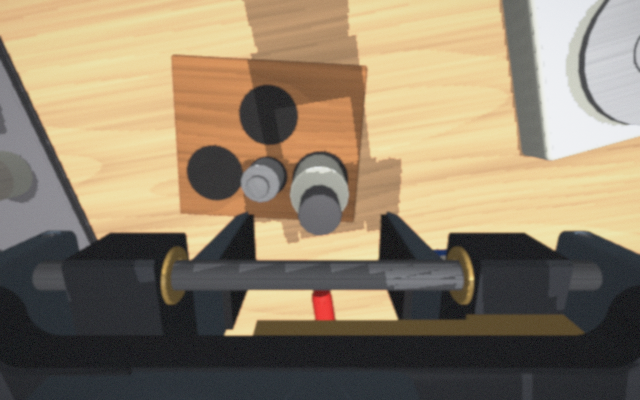

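The cap top is centred at (320.5,213), in line with the gripper. Descending.

```bash
python3 -m jog '{"jaw":[70,70,70,70,70,70],"slide":[[0,0.04,0.6],[0,0,0.8],[0,0,0.7],[0,0,0.45],[0,0,0.2],[0,0,0]],"spin":[0,0,0,0,0,0]}'; python3 -m jog '{"jaw":[55,40,26,26,26,26,26,26,26],"slide":[[0,0,0],[0,0,0],[0,0,0],[0,0,0],[0,0,0],[0,0,0],[0,0,0],[0,0,0],[0,0,0]],"spin":[0,0,0,0,0,0,0,0,0]}' 20
python3 - <<'E'
from h import *
plan([605.1,-326,104])
E
```

```text
time_s: 16.9
ee_pos: [584.7, 12.7, 110.1]
ee_rot: [-180.0, -0.1, 170.6]
force: [-1.1, -0.9, 1.1]
gripper_width: 70.4
gripper_force: 0.0
time_s: 17.8
ee_pos: [585.2, 13.2, 111.0]
ee_rot: [-180.0, 0.0, 170.7]
force: [-0.4, -0.4, 3.2]
gripper_width: 31.6
gripper_force: 20.0
t 17.8 units [ -2.48 -11.05   0.23] yaw [-1.800e+02  3.000e-02  1.707e+02]
```

```bash
python3 -m jog '{"jaw":[26,26,26,26,26,26,26,26,26,26],"slide":[[0,0,-0.3],[0,0,-0.7],[0,0,-1],[0,0,-0.7],[0,0,-0.3],[0,-0.4,0],[-0.2,-0.8,0],[-0.2,-0.8,0],[-0.2,-0.9,0],[-0.2,-0.9,0]],"spin":[0,0,0,0,0,0,0,0,0,0]}'; python3 -m jog '{"jaw":[26,26,26,26,26,26,26,26,26,26],"slide":[[-0.2,-0.9,0],[-0.2,-0.9,0],[-0.2,-0.9,0],[-0.3,-0.9,0],[-0.3,-0.9,0],[-0.3,-0.9,0],[-0.2,-0.9,0],[-0.18,-0.6,0],[0,-0.35,0.3],[0,0,0.7]],"spin":[0,0,0,0,0,0,0,0,0,0]}'; python3 -m jog '{"jaw":[26,26,26,26,26,26,26],"slide":[[0,0,0.7],[0,0,0.6],[0,0,0.4],[0,0,0.3],[0,0,0.1],[0,0,0],[0,0,0]],"spin":[0,0,0,0,0,0,0]}'
python3 - <<'E'
from h import *
plan([605.1,-326,100])
E
```

```text
time_s: 18.8
ee_pos: [588.9, -104.6, 198.6]
ee_rot: [-180.0, -0.2, 170.7]
force: [0.4, 0.0, -3.5]
gripper_width: 31.4
gripper_force: 20.0
time_s: 19.8
ee_pos: [610.9, -328.7, 170.8]
ee_rot: [-179.9, 0.1, 170.6]
force: [0.7, 0.1, -3.1]
gripper_width: 31.6
gripper_force: 20.0
time_s: 20.5
ee_pos: [611.4, -327.1, 108.7]
ee_rot: [-180.0, 0.1, 170.7]
force: [-0.2, 0.0, -3.0]
gripper_width: 31.2
gripper_force: 20.0
t 20.5 units [0.21 0.   0.29] yaw [-1.7997e+02  1.0000e-01  1.7070e+02]
```

```bash
python3 -m jog '{"jaw":[26,26,26,26,26],"slide":[[0,0,0.15],[0,0,0.06],[0,0,0.04],[0,0,0],[0,0,0]],"spin":[0,0,0,0,0]}';python3 -m jog '{"jaw":[26,26,26],"slide":[[0,0,0.03],[0,0,0],[0,0,0]],"spin":[0,0,0]}'
```

```text
time_s: 21.0
ee_pos: [610.9, -326.9, 100.2]
ee_rot: [180.0, 0.0, 170.7]
force: [0.1, 0.1, -3.6]
gripper_width: 31.4
gripper_force: 20.0
time_s: 21.3
ee_pos: [611.1, -327.0, 100.0]
ee_rot: [-180.0, 0.1, 170.7]
force: [-0.8, 0.1, 0.8]
gripper_width: 31.7
gripper_force: 20.0
```

```bash
python3 -m jog '{"jaw":[35,45,60,70,70,70,70,70,70,70],"slide":[[0,0,0],[0,0,0],[0,0,0],[0,0,0],[0,0,-0.4],[0,0,-1],[0,0,-1],[0.1,0.4,-0.3],[0.3,0.9,0],[0.3,0.9,0]],"spin":[0,0,0,0,0,0,0,0,0,0]}';python3 -m jog '{"jaw":[70,70,70,70,70,70,70,70,70,70],"slide":[[0.3,1,0],[0.3,1,0],[0.4,1,0],[0.4,1,0],[0.4,1,0],[0.3,1,0],[0.06,0.7,0],[0,0.26,0],[0,0,0],[0,0,0]],"spin":[0,0,0,0,0,0,0,0,0,0]}'
python3 - <<'E'
from h import *
cm=env.camera_model("wrist");cv2.imwrite("pics/w4.png",env.grab_frame("wrist")[:,:,::-1]);cv2.imwrite("pics/s4.png",env.grab_frame("side")[:,:,::-1])
im=env.grab_frame("top")[:,:,::-1];cv2.imwrite("pics/t4.png",im)
plan([572,-42,24])
print(proj(cm,(572,-42,76)),proj(cm,(572,-42,59)))
E
```

```text
time_s: 22.3
ee_pos: [600.3, -257.0, 180.4]
ee_rot: [180.0, 0.0, 170.6]
force: [0.5, -0.0, -1.2]
gripper_width: 69.9
gripper_force: 0.0
time_s: 23.3
ee_pos: [570.5, -42.3, 180.2]
ee_rot: [-180.0, -0.0, 170.7]
force: [0.2, 0.5, 1.0]
gripper_width: 69.5
gripper_force: 0.0
t 23.45 units [-0.04  0.03  5.21] yaw [-1.7999e+02 -1.0000e-02  1.7062e+02]
[318.14303974 195.81017177] [318.07076753 191.02565601]
```

View pics/w4.png

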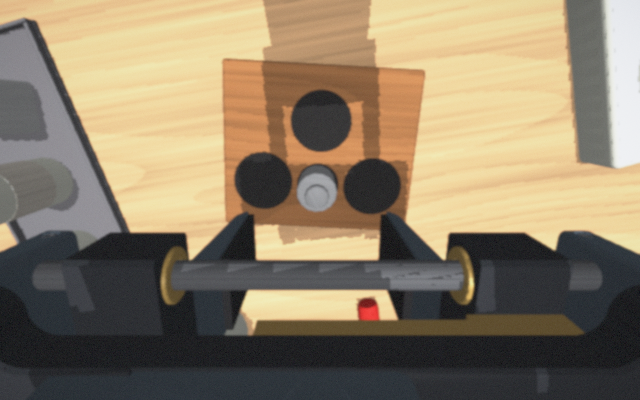

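View pics/s4.png

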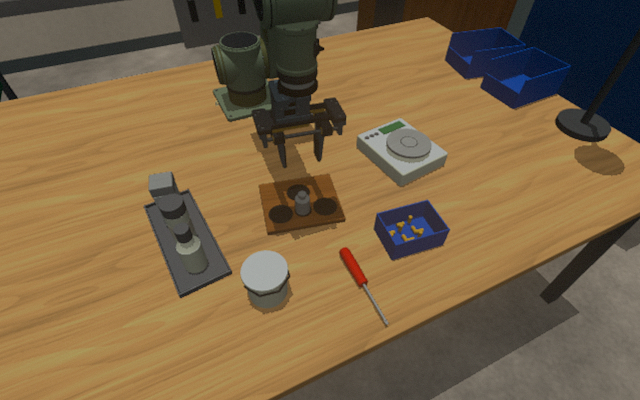

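All three stand upright in the tray, the pads are empty, and the weight is undisturbed with its knob at (317,195). Now I'll cross-check the pad centres and grip the weight.

```bash
python3 - <<'E'
from h import *
cm=env.camera_model("wrist")
for n,p,z in[("jarpad",(263.5,181),15),("botpad",(372,186),15),("tinpad",(321,120.5),15),("knob",(317,195),76)]:print(n,onz(cm,*p,z).round(1))
t=cv2.imread("pics/t4.png");g=cv2.cvtColor(t,cv2.COLOR_BGR2GRAY);m=(g<45).astype(np.uint8);m[:190]=0;m[300:]=0;m[:,285:395]=m[:,285:395];m[:,:285]=0;m[:,395:]=0
n,l,st,ce=cv2.connectedComponentsWithStats(m);c=env.camera_model("top")
for i in range(1,n):
    if 200<st[i,4]<2000:print(st[i],onz(c,*ce[i],15).round(1))
E
python3 -m jog '{"jaw":[70,70,70,70,70,70,70,70,70],"slide":[[-0.02,0,0.5],[0,0,0.9],[0,0,1],[0,0,1],[0,0,0.7],[0,0,0.5],[0,0,0.3],[0,0,0.2],[0,0,0]],"spin":[0,0,0,0,0,0,0,0,0]}'; python3 -m jog '{"jaw":[70,55,40,32,32,32,32,32,32],"slide":[[0,0,0],[0,0,0],[0,0,0],[0,0,0],[0,0,0],[0,0,0],[0,0,0],[0,0,0],[0,0,0]],"spin":[0,0,0,0,0,0,0,0,0]}' 35
```

```text
jarpad [562.9 -99.6  15. ]
botpad [587.2  13.6  15. ]
tinpad [510.9 -29.2  15. ]
knob [571.2 -43.4  76. ]
[330 215  52  19 224] [585.5 -59.1  15. ]
[353 236  29  13 263] [549.5 -99.9  15. ]
[326 245  22  28 498] [511.2 -33.1  15. ]
time_s: 24.35
ee_pos: [571.0, -42.2, 27.0]
ee_rot: [-180.0, -0.0, 170.7]
force: [0.1, 0.2, 0.7]
gripper_width: 70.0
gripper_force: 0.0
time_s: 25.25
ee_pos: [571.3, -42.1, 27.6]
ee_rot: [-180.0, 0.0, 170.7]
force: [-0.7, -1.1, 4.0]
gripper_width: 37.4
gripper_force: 35.0
```

```bash
python3 -m jog '{"jaw":[32,32,32,32,32,32,32,32,32,32],"slide":[[0,0,-0.3],[0,0,-0.6],[0,0,-0.9],[0,0,-0.8],[0,0,-0.4],[0.1,0.4,0],[0.3,0.8,0],[0.3,0.9,0],[0.3,0.9,0],[0.3,0.9,0]],"spin":[0,0,0,0,0,0,0,0,0,0]}'; python3 -m jog '{"jaw":[32,32,32,32,32,32,32,32,32,32],"slide":[[0.4,1,0],[0.4,1,0],[0.4,1,0],[0.4,1,0],[0.3,1,0],[0.3,1,0],[0.3,0.8,0],[0.1,0.5,0],[0,0.2,0],[0,0,0]],"spin":[0,0,0,0,0,0,0,0,0,0]}';python3 -m jog '{"jaw":[32,32],"slide":[[0,0,0],[0,0,0]],"spin":[0,0]}'
python3 - <<'E'
from h import *
plan([511.2,316,82.6])
cm=env.camera_model("wrist");cv2.imwrite("pics/w5.png",env.grab_frame("wrist")[:,:,::-1]);print(proj(cm,[511.2,316,70]),proj(cm,[511.2-24,316,70]),proj(cm,[511.2,316-64,70]),proj(cm,[511.2,316+64,70]))
E
```

```text
time_s: 26.25
ee_pos: [549.7, 81.7, 115.4]
ee_rot: [-180.0, -0.2, 170.7]
force: [0.7, -0.5, -5.2]
gripper_width: 37.6
gripper_force: 35.0
time_s: 27.25
ee_pos: [510.8, 314.7, 116.5]
ee_rot: [-179.9, -0.0, 170.7]
force: [-0.2, -0.4, -5.0]
gripper_width: 37.7
gripper_force: 35.0
time_s: 27.45
ee_pos: [511.2, 313.3, 117.2]
ee_rot: [-180.0, -0.0, 170.6]
force: [0.6, -0.4, -5.7]
gripper_width: 37.6
gripper_force: 35.0
t 27.45 units [0.01 0.09 1.15] yaw [-1.7996e+02 -2.0000e-02  1.7062e+02]
[321.48019556 214.36862141] [315.92939004 181.7904699 ] [233.47235801 228.2065092 ] [411.58410953 200.20115764]
```

View pics/w5.png

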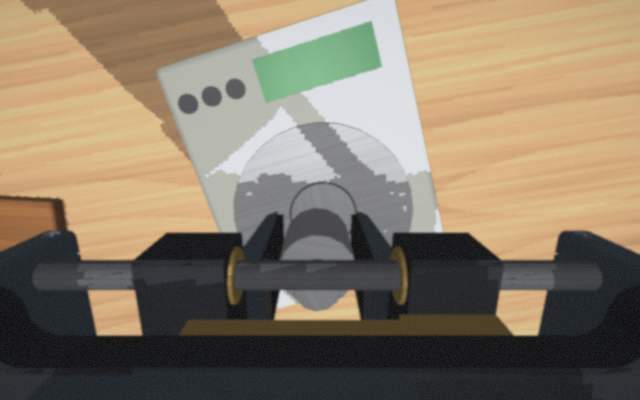

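The pan spans columns 234–413 and the ring's top is at row 182, about 1 px from prediction. Now lowering gently.

```bash
python3 -m jog '{"jaw":[32,32,32,32,32,32,32,32,32],"slide":[[0,0.11,0.2],[0,0,0.3],[0,0,0.25],[0,0,0.15],[0,0,0.1],[0,0,0.05],[0,0,0],[0,0,0.02],[0,0,0]],"spin":[0,0,0,0,0,0,0,0,0]}';python3 -m jog '{"jaw":[32,32,32],"slide":[[0,0,0.03],[0,0,0],[0,0,0]],"spin":[0,0,0]}'
```

```text
time_s: 28.4
ee_pos: [511.7, 317.9, 85.5]
ee_rot: [180.0, 0.0, 170.7]
force: [-0.7, 0.5, -4.7]
gripper_width: 37.1
gripper_force: 35.0
time_s: 28.7
ee_pos: [511.6, 317.8, 84.4]
ee_rot: [180.0, 0.0, 170.7]
force: [-0.3, 0.5, -4.9]
gripper_width: 37.2
gripper_force: 35.0
```

```bash
python3 -m jog '{"jaw":[32,32,32,32,32],"slide":[[0.01,-0.04,0.02],[0,0,0.02],[0,0,0],[0,0,0],[0,0,0]],"spin":[0,0,0,0,0]}';python3 -m jog '{"jaw":[32,32,32,32],"slide":[[0,0,0.015],[0,0,0],[0,0,0],[0,0,0]],"spin":[0,0,0,0]}'
```

```text
time_s: 29.2
ee_pos: [511.1, 316.7, 83.2]
ee_rot: [180.0, 0.0, 170.7]
force: [-0.6, 0.5, -5.1]
gripper_width: 37.5
gripper_force: 35.0
time_s: 29.6
ee_pos: [511.1, 316.6, 82.7]
ee_rot: [180.0, 0.0, 170.7]
force: [-0.4, 1.1, -5.2]
gripper_width: 37.5
gripper_force: 35.0
```

```bash
python3 -m jog '{"jaw":[32,32,32],"slide":[[0,0,0.015],[0,0,0],[0,0,0]],"spin":[0,0,0]}';python3 -m jog '{"jaw":[32,32,32],"slide":[[0,0,0.015],[0,0,0],[0,0,0]],"spin":[0,0,0]}'
```

```text
time_s: 29.9
ee_pos: [511.1, 316.7, 82.6]
ee_rot: [180.0, 0.0, 170.7]
force: [-1.1, -0.2, -0.9]
gripper_width: 37.1
gripper_force: 35.0
time_s: 30.2
ee_pos: [511.2, 316.7, 82.6]
ee_rot: [180.0, 0.0, 170.7]
force: [-2.0, -1.4, 4.6]
gripper_width: 37.3
gripper_force: 35.0
```

```bash
python3 -m jog '{"jaw":[38,40,45,50,60,70,70,70,70,70],"slide":[[0,0,0],[0,0,0],[0,0,0],[0,0,0],[0,0,0],[0,0,-0.2],[0,0,-0.5],[0,0,-1],[0,0,-1],[0,0,-0.8]],"spin":[0,0,0,0,0,0,0,0,0,0]}'; python3 -m jog '{"jaw":[70,70,70,70,70,70,70,70,70,70],"slide":[[-0.2,-0.5,0],[-0.3,-1,0],[-0.3,-1,0],[-0.3,-1,0],[-0.3,-1,0],[-0.3,-1,0],[-0.3,-1,0],[-0.3,-1,0],[-0.3,-1,0],[-0.3,-1,0]],"spin":[0,0,0,0,0,0,0,0,0,0]}';python3 -m jog '{"jaw":[70,70,70,70,70,70,70,70,70,70],"slide":[[-0.4,-1,0],[-0.4,-1,0],[-0.4,-1,0],[-0.4,-1,0],[-0.4,-1,0],[-0.4,-1,0],[-0.4,-1,0],[-0.4,-1,0],[-0.4,-1,0],[-0.3,-1,0]],"spin":[0,0,0,0,0,0,0,0,0,0]}';python3 -m jog '{"jaw":[70,70,70,70],"slide":[[0,-0.8,0],[0,-0.3,0],[0,0,0],[0,0,0]],"spin":[0,0,0,0]}'
python3 - <<'E'
from h import *
plan([611.1,-327,100])
im=env.grab_frame("top")[:,:,::-1];cv2.imwrite("pics/t6.png",cv2.resize(im[120:320,120:520],None,fx=2,fy=2,interpolation=cv2.INTER_CUBIC))
E
```

```text
time_s: 31.2
ee_pos: [511.6, 316.9, 189.1]
ee_rot: [179.9, 0.1, 170.7]
force: [-0.6, 0.5, 0.4]
gripper_width: 69.7
gripper_force: 0.0
time_s: 32.2
ee_pos: [550.1, 19.3, 185.9]
ee_rot: [-180.0, -0.1, 170.7]
force: [0.0, 0.8, 0.2]
gripper_width: 70.0
gripper_force: 0.0
time_s: 33.2
ee_pos: [617.1, -295.5, 185.5]
ee_rot: [180.0, -0.1, 170.7]
force: [-0.2, 0.3, 0.2]
gripper_width: 70.1
gripper_force: 0.0
time_s: 33.6
ee_pos: [612.1, -325.4, 186.4]
ee_rot: [179.9, -0.0, 170.7]
force: [0.4, -0.5, 0.2]
gripper_width: 70.0
gripper_force: 0.0
t 33.6 units [ 0.02 -0.06  2.88] yaw [ 1.7994e+02 -5.0000e-02  1.7070e+02]
```

View pics/t6.png

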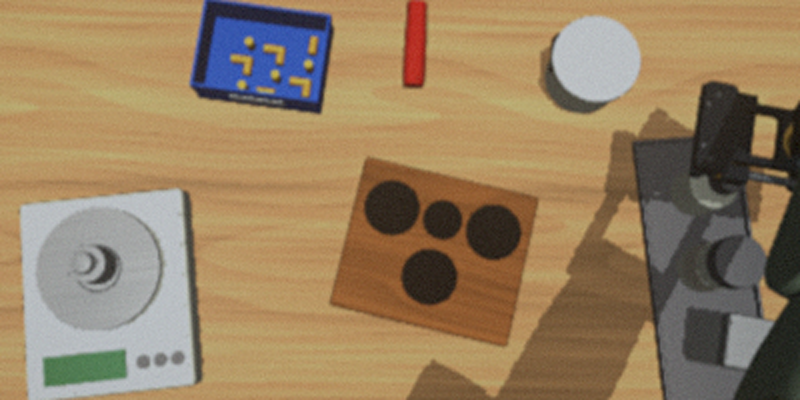

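The weight stands in the ring on the pan, all pads are empty, and the bin and tub are unmoved. Fetching the bottle.

```bash
python3 - <<'E'
from h import *
cm=env.camera_model("top");f=lambda u,v,z:onz(cm,120+u/2,120+v/2,z).round(1)
for p in[(391,208),(493.5,231.5),(429.5,277)]:print(f(*p,15))
q=proj(cm,[511.2,316.6,131]);print("knob exp",(q-120)*2,f(83,263,131))
E
python3 -m jog '{"jaw":[70,70,70,70,70,70,70],"slide":[[0.02,-0.03,0.5],[0,0,0.9],[0,0,0.7],[0,0,0.4],[0,0,0.25],[0,0,0.1],[0,0,0]],"spin":[0,0,0,0,0,0,0]}'; python3 -m jog '{"jaw":[55,40,26,26,26,26,26,26,26],"slide":[[0,0,0],[0,0,0],[0,0,0],[0,0,0],[0,0,0],[0,0,0],[0,0,0],[0,0,0],[0,0,0]],"spin":[0,0,0,0,0,0,0,0,0]}' 20
python3 - <<'E'
from h import *
plan([586,13.2,111])
E
```

```text
[587.   13.5  15. ]
[ 562.9 -101.    15. ]
[511.4 -30.4  15. ]
knob exp [ 78.67884869 264.80847442] [513.  312.6 131. ]
time_s: 34.35
ee_pos: [612.1, -326.9, 101.7]
ee_rot: [-180.0, 0.0, 170.7]
force: [0.2, 0.3, 0.5]
gripper_width: 70.1
gripper_force: 0.0
time_s: 35.25
ee_pos: [611.8, -327.1, 101.4]
ee_rot: [-180.0, 0.0, 170.7]
force: [-0.8, -0.3, 0.7]
gripper_width: 31.8
gripper_force: 20.0
t 35.25 units [ 2.68 11.06 -0.32] yaw [-1.7999e+02  1.0000e-02  1.7069e+02]
```

```bash
python3 -m jog '{"jaw":[26,26,26,26,26,26,26,26,26,26],"slide":[[0,0,-0.3],[0,0,-0.7],[0,0,-0.7],[0,0,-0.3],[0,0.3,0],[0.2,0.7,0],[0.2,0.9,0],[0.2,0.9,0],[0.2,0.9,0],[0.2,0.9,0]],"spin":[0,0,0,0,0,0,0,0,0,0]}'; python3 -m jog '{"jaw":[26,26,26,26,26,26,26,26,26,26],"slide":[[0.2,0.9,0],[0.3,0.9,0],[0.3,0.9,0],[0.3,0.9,0],[0.3,0.9,0],[0.2,0.9,0],[0.07,0.6,0],[0,0.3,0],[0,0.1,0],[0,0,0]],"spin":[0,0,0,0,0,0,0,0,0,0]}'; python3 -m jog '{"jaw":[26,26,26,26,26],"slide":[[0,0,0.4],[0,0,0.5],[0,0,0.3],[0,0,0.1],[0,0,0]],"spin":[0,0,0,0,0]}'
python3 - <<'E'
from h import *
plan([586.7,13.4,112.4])
E
```

```text
time_s: 36.25
ee_pos: [603.3, -183.8, 159.6]
ee_rot: [179.9, -0.2, 170.7]
force: [-0.2, -0.4, -3.9]
gripper_width: 31.5
gripper_force: 20.0
time_s: 37.25
ee_pos: [585.8, 11.6, 160.7]
ee_rot: [-180.0, -0.1, 170.7]
force: [-0.1, -0.4, -2.9]
gripper_width: 31.3
gripper_force: 20.0
time_s: 37.75
ee_pos: [585.8, 11.2, 121.6]
ee_rot: [-180.0, -0.1, 170.7]
force: [0.0, -0.1, -3.0]
gripper_width: 31.6
gripper_force: 20.0
t 37.75 units [-0.02  0.08  0.31] yaw [-1.7999e+02 -7.0000e-02  1.7066e+02]
```

```bash
python3 -m jog '{"jaw":[26,26,26,26,26,26],"slide":[[-0.02,0.05,0.15],[0,0,0.07],[0,0,0],[0,0,0.04],[0,0,0],[0,0,0]],"spin":[0,0,0,0,0,0]}';python3 -m jog '{"jaw":[26,26,26],"slide":[[0,0,0.03],[0,0,0],[0,0,0]],"spin":[0,0,0]}'
```

```text
time_s: 38.35
ee_pos: [587.0, 13.0, 114.6]
ee_rot: [180.0, 0.0, 170.7]
force: [0.2, -0.6, -3.3]
gripper_width: 31.9
gripper_force: 20.0
time_s: 38.65
ee_pos: [586.9, 13.0, 113.6]
ee_rot: [180.0, 0.0, 170.7]
force: [0.2, 0.7, -3.1]
gripper_width: 31.6
gripper_force: 20.0
```

```bash
python3 -m jog '{"jaw":[26,26,26,26],"slide":[[0,0,0.025],[0,0,0],[0,0,0],[0,0,0]],"spin":[0,0,0,0]}';python3 -m jog '{"jaw":[26,26,26],"slide":[[0,0,0.02],[0,0,0],[0,0,0]],"spin":[0,0,0]}'
```

```text
time_s: 39.05
ee_pos: [586.9, 13.0, 112.9]
ee_rot: [180.0, 0.0, 170.7]
force: [-0.1, 0.2, -3.2]
gripper_width: 31.5
gripper_force: 20.0
time_s: 39.35
ee_pos: [587.1, 13.0, 112.4]
ee_rot: [180.0, 0.0, 170.7]
force: [-0.0, 0.9, -2.5]
gripper_width: 31.5
gripper_force: 20.0
```

```bash
python3 -m jog '{"jaw":[26,26,26,40,55,70,80,80,80,80],"slide":[[0,0,0.02],[0,0,0],[0,0,0],[0,0,0],[0,0,0],[0,0,-0.3],[0,0,-0.8],[0,0,-1],[0,-0.2,-0.5],[0,-0.6,0]],"spin":[0,0,0,0,0,0,0,0,0,0]}';python3 -m jog '{"jaw":[80,80,80,80,80,80,80,80,80,80],"slide":[[0,-1,0],[0,-1,0],[0,-1,0],[0,-1,0],[0.08,-1,0],[0.08,-1,0],[0,-1,0],[0,-1,0],[0,-1,0],[0,-1,0]],"spin":[0,0,0,0,0,0,0,0,0,0]}';python3 -m jog '{"jaw":[80,80,80,80,80],"slide":[[0,-0.7,0],[0,-0.25,0],[0,0,0],[0,0,0],[0,0,0]],"spin":[0,0,0,0,0]}';python3 - <<'E'
from h import *
plan([525.2,-334,104])
E
```

```text
time_s: 40.35
ee_pos: [585.0, -9.9, 193.2]
ee_rot: [179.9, 0.4, 170.8]
force: [0.7, 0.2, 0.3]
gripper_width: 79.8
gripper_force: 0.0
time_s: 41.35
ee_pos: [529.6, -307.2, 190.2]
ee_rot: [-180.0, 0.0, 170.7]
force: [0.5, -1.1, -0.2]
gripper_width: 80.0
gripper_force: 0.0
time_s: 41.85
ee_pos: [525.4, -332.9, 189.8]
ee_rot: [180.0, 0.0, 170.8]
force: [-1.3, -0.0, -0.4]
gripper_width: 80.3
gripper_force: 0.0
t 41.85 units [ 0.   -0.04  2.86] yaw [179.97   0.   170.76]
```

```bash
python3 -m jog '{"jaw":[80,80,80,80,80,80,80],"slide":[[0,-0.03,0.5],[0,0,0.9],[0,0,0.7],[0,0,0.4],[0,0,0.25],[0,0,0.11],[0,0,0]],"spin":[0,0,0,0,0,0,0]}'; python3 -m jog '{"jaw":[65,46,46,46,46,46,46,46],"slide":[[0,0,0],[0,0,0],[0,0,0],[0,0,0],[0,0,0],[0,0,0],[0,0,0],[0,0,0]],"spin":[0,0,0,0,0,0,0,0]}' 20;python3 -m jog '{"jaw":[46,46,46,46,46,46,46,46,46,46],"slide":[[0,0,-0.3],[0,0,-0.7],[0,0,-0.7],[0,0,-0.3],[0,0.3,0],[0,0.7,0],[0,0.9,0],[0,0.9,0],[0,0.9,0],[0,0.9,0]],"spin":[0,0,0,0,0,0,0,0,0,0]}';  python3 -m jog '{"jaw":[46,46,46,46,46,46,46,46,46,46],"slide":[[0,0.9,0],[0,0.9,0],[0.02,0.8,0],[0.02,0.5,0],[0,0.2,0],[0,0,0],[0,0,0.4],[0,0,0.5],[0,0,0.2],[0,0,0]],"spin":[0,0,0,0,0,0,0,0,0,0]}'
python3 - <<'E'
from h import *
plan([562.3,-99.8,114.5])
E
```

```text
time_s: 42.55
ee_pos: [525.3, -335.0, 104.1]
ee_rot: [-180.0, 0.0, 170.7]
force: [-0.2, -0.2, -0.5]
gripper_width: 80.3
gripper_force: 0.0
time_s: 43.35
ee_pos: [525.2, -334.9, 104.2]
ee_rot: [180.0, 0.0, 170.7]
force: [0.6, 1.8, 4.0]
gripper_width: 52.6
gripper_force: 20.0
time_s: 44.35
ee_pos: [546.4, -196.8, 162.2]
ee_rot: [179.9, -0.2, 170.7]
force: [0.1, 0.2, -2.2]
gripper_width: 52.8
gripper_force: 19.9
time_s: 45.35
ee_pos: [561.1, -101.5, 129.2]
ee_rot: [-180.0, -0.2, 170.6]
force: [-0.3, -0.2, -2.5]
gripper_width: 52.6
gripper_force: 19.9
t 45.35 units [-0.03  0.06  0.49] yaw [-180.     -0.19  170.63]
```

```bash
python3 -m jog '{"jaw":[46,46,46,46,46,46],"slide":[[-0.02,0.03,0.2],[0,0,0.1],[0,0,0],[0,0,0.05],[0,0,0],[0,0,0]],"spin":[0,0,0,0,0,0]}';python3 -m jog '{"jaw":[46,46,46],"slide":[[0,0,0.03],[0,0,0],[0,0,0]],"spin":[0,0,0]}'
```

```text
time_s: 45.95
ee_pos: [563.0, -100.1, 120.5]
ee_rot: [180.0, 0.0, 170.7]
force: [-0.0, 0.3, -2.7]
gripper_width: 52.8
gripper_force: 19.9
time_s: 46.25
ee_pos: [562.9, -100.1, 119.4]
ee_rot: [180.0, 0.0, 170.7]
force: [-0.9, -0.6, -2.4]
gripper_width: 52.7
gripper_force: 19.9
```

```bash
python3 -m jog '{"jaw":[46,46,46,46,46],"slide":[[0,0,0.06],[0,0,0.03],[0,0,0.02],[0,0,0],[0,0,0]],"spin":[0,0,0,0,0]}';python3 -m jog '{"jaw":[46,46,46],"slide":[[0,0,0.025],[0,0,0],[0,0,0]],"spin":[0,0,0]}';python3 -m jog '{"jaw":[46,46,46],"slide":[[0,0,0.02],[0,0,0],[0,0,0]],"spin":[0,0,0]}'
```

```text
time_s: 46.75
ee_pos: [562.9, -100.1, 116.1]
ee_rot: [180.0, -0.0, 170.7]
force: [-0.2, -0.9, -2.8]
gripper_width: 52.4
gripper_force: 19.9
time_s: 47.05
ee_pos: [562.9, -100.1, 115.4]
ee_rot: [180.0, 0.0, 170.7]
force: [0.6, 0.4, -1.8]
gripper_width: 52.9
gripper_force: 19.9
time_s: 47.35
ee_pos: [563.2, -100.1, 115.2]
ee_rot: [180.0, 0.1, 170.7]
force: [0.0, 0.2, 1.7]
gripper_width: 52.7
gripper_force: 19.9
```

```bash
python3 -m jog '{"jaw":[46,55,65,75,80,80,80,80,80,80],"slide":[[0,0,0],[0,0,0],[0,0,0],[0,0,0],[0,0,-0.3],[0,0,-0.8],[0,0,-1],[0,-0.2,-0.5],[0.2,-0.6,0],[0.3,-1,0]],"spin":[0,0,0,0,0,0,0,0,0,0]}';python3 -m jog '{"jaw":[80,80,80,80,80,80,80,80,80,80],"slide":[[0.3,-1,0],[0.3,-1,0],[0.3,-1,0],[0.3,-1,0],[0.3,-1,0],[0.3,-1,0],[0.23,-0.57,0],[0,-0.2,0],[0,0,0],[0,0,0]],"spin":[0,0,0,0,0,0,0,0,0,0]}';python3 - <<'E'
from h import *
plan([446.6,-341.4,104])
E
```

```text
time_s: 48.35
ee_pos: [540.2, -150.7, 194.3]
ee_rot: [180.0, 0.2, 170.8]
force: [-0.8, -0.7, 0.4]
gripper_width: 80.4
gripper_force: 0.0
time_s: 49.35
ee_pos: [446.9, -340.9, 193.0]
ee_rot: [180.0, 0.0, 170.7]
force: [0.8, -0.4, 0.1]
gripper_width: 80.1
gripper_force: 0.0
t 49.35 units [ 0.01 -0.02  2.97] yaw [1.7997e+02 2.0000e-02 1.7072e+02]
```

```bash
python3 -m jog '{"jaw":[80,80,80,80,80,80,80],"slide":[[0,0,0.5],[0,0,0.9],[0,0,0.7],[0,0,0.45],[0,0,0.3],[0,0,0.1],[0,0,0]],"spin":[0,0,0,0,0,0,0]}'; python3 -m jog '{"jaw":[65,46,46,46,46,46,46,46],"slide":[[0,0,0],[0,0,0],[0,0,0],[0,0,0],[0,0,0],[0,0,0],[0,0,0],[0,0,0]],"spin":[0,0,0,0,0,0,0,0]}' 25;python3 -m jog '{"jaw":[46,46,46,46,46,46,46,46,46,46],"slide":[[0,0,-0.3],[0,0,-0.8],[0,0,-1],[0,0,-1],[0,0,-1],[0,0,-0.8],[0,0,-0.4],[0,0.3,0],[0,0.7,0],[0,0.9,0]],"spin":[0,0,0,0,0,0,0,0,0,0]}';  python3 -m jog '{"jaw":[46,46,46,46,46,46,46,46,46,46],"slide":[[0,1,0],[0,1,0],[-0.1,1,0],[-0.1,1,0],[-0.1,1,0],[-0.1,1,0],[0,1,0],[0,0.9,0],[0,0.6,0],[0,0.22,0]],"spin":[0,0,0,0,0,0,0,0,0,0]}';python3 -m jog '{"jaw":[46,46,46],"slide":[[0,0,0],[0,0,0],[0,0,0]],"spin":[0,0,0]}'
python3 - <<'E'
from h import *
plan([511,-29.5,115])
E
```

```text
time_s: 50.05
ee_pos: [446.8, -341.2, 104.3]
ee_rot: [180.0, 0.0, 170.7]
force: [-0.2, 0.4, 1.1]
gripper_width: 80.0
gripper_force: 0.0
time_s: 50.85
ee_pos: [446.6, -341.6, 104.6]
ee_rot: [-180.0, 0.0, 170.7]
force: [0.3, 0.9, 4.7]
gripper_width: 52.1
gripper_force: 25.0
time_s: 51.85
ee_pos: [454.6, -284.2, 260.9]
ee_rot: [179.9, -0.2, 170.6]
force: [1.4, 0.4, -4.2]
gripper_width: 52.0
gripper_force: 25.0
time_s: 52.85
ee_pos: [508.6, -26.9, 261.2]
ee_rot: [180.0, -0.3, 170.8]
force: [0.9, -0.3, -4.0]
gripper_width: 51.9
gripper_force: 25.0
time_s: 53.15
ee_pos: [509.4, -30.0, 262.9]
ee_rot: [-180.0, -0.0, 170.6]
force: [0.2, 0.3, -3.8]
gripper_width: 51.6
gripper_force: 25.0
t 53.15 units [-0.05  0.03  4.93] yaw [-1.7998e+02 -4.0000e-02  1.7063e+02]
```

```bash
python3 -m jog '{"jaw":[46,46,46,46,46,46,46,46,46,46],"slide":[[-0.03,0.01,0.4],[0,0,0.8],[0,0,0.9],[0,0,0.8],[0,0,0.7],[0,0,0.5],[0,0,0.3],[0,0,0.1],[0,0,0],[0,0,0]],"spin":[0,0,0,0,0,0,0,0,0,0]}'
python3 - <<'E'
from h import *
plan([511,-29.5,115.2])
E
```

```text
time_s: 54.15
ee_pos: [511.4, -29.1, 129.0]
ee_rot: [180.0, 0.1, 170.7]
force: [-0.0, -0.0, -3.8]
gripper_width: 52.1
gripper_force: 25.0
t 54.15 units [ 0.01 -0.02  0.46] yaw [1.7998e+02 1.0000e-01 1.7068e+02]
```

```bash
python3 -m jog '{"jaw":[46,46,46,46,46,46],"slide":[[0,-0.01,0.2],[0,0,0.12],[0,0,0.05],[0,0,0.03],[0,0,0],[0,0,0]],"spin":[0,0,0,0,0,0]}';python3 -m jog '{"jaw":[46,46,46],"slide":[[0,0,0.025],[0,0,0],[0,0,0]],"spin":[0,0,0]}';python3 -m jog '{"jaw":[46,46,46],"slide":[[0,0,0.02],[0,0,0],[0,0,0]],"spin":[0,0,0]}'
```

```text
time_s: 54.75
ee_pos: [510.8, -29.2, 116.4]
ee_rot: [180.0, 0.0, 170.7]
force: [0.4, -0.7, -4.6]
gripper_width: 52.0
gripper_force: 25.0
time_s: 55.05
ee_pos: [510.8, -29.2, 115.7]
ee_rot: [180.0, 0.0, 170.7]
force: [0.6, 0.1, -3.9]
gripper_width: 51.9
gripper_force: 25.0
time_s: 55.35
ee_pos: [511.0, -29.2, 115.6]
ee_rot: [180.0, 0.1, 170.7]
force: [-0.9, 0.9, 3.5]
gripper_width: 51.7
gripper_force: 25.0
```

Contact. Release, rise, back off toward the robot and look.

```bash
python3 -m jog '{"jaw":[46,55,65,75,80,80,80,80,80,80],"slide":[[0,0,0],[0,0,0],[0,0,0],[0,0,0],[0,0,-0.3],[0,0,-0.8],[0,0,-1],[0,0,-1],[0,0,-1],[0.5,0,-0.5]],"spin":[0,0,0,0,0,0,0,0,0,0]}';python3 -m jog '{"jaw":[80,80,80,80,80,80,80],"slide":[[1,0,0],[1,0,0],[1,0,0],[0.5,0,0],[0,0,0],[0,0,0],[0,0,0]],"spin":[0,0,0,0,0,0,0]}'
python3 - <<'E'
from h import *
a=env.grab_frame("top")[:,:,::-1];b=env.grab_frame("side")[:,:,::-1]
cv2.imwrite("pics/fin.png",np.vstack([cv2.resize(a[120:320,120:520],None,fx=1.5,fy=1.5),cv2.resize(b[110:310,130:530],None,fx=1.5,fy=1.5)]))
cm=env.camera_model("top")
for n,p in dict(b=(587.1,13.5,146),j=(562.9,-100,143),t=(511,-29.5,143)).items():print(n,((proj(cm,p)-120)*1.5).round(1))
E
```

```text
time_s: 56.35
ee_pos: [498.1, -27.1, 256.2]
ee_rot: [180.0, 0.4, 170.7]
force: [-0.4, -0.3, -0.7]
gripper_width: 79.7
gripper_force: 0.0
time_s: 57.05
ee_pos: [393.6, -10.0, 253.1]
ee_rot: [180.0, 0.1, 170.7]
force: [-0.1, 0.2, -0.2]
gripper_width: 80.2
gripper_force: 0.0
b [294.  143.7]
j [380.6 164.1]
t [326.1 203. ]
```

View pics/fin.png

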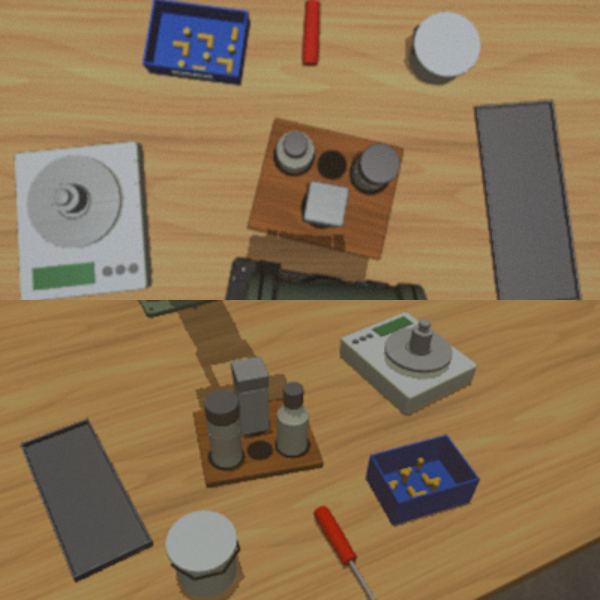

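The bottle at (294,144), jar at (380,163) and tin at (326,204) sit upright where predicted. The weight stands on the pan, and the bin and tub are unmoved.

```bash
python3 -c "
from workcell import env
print(env.job_done())"
```

```text
the job is handed in; nothing more can be done
None
```

The job is handed in at about 57 s: the weight stands upright in the middle of the balance pan, and the jar, tin and bottle are back upright on their own pads, with nothing knocked over and the tub and bin unmoved.

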